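# Open the canister and hold the contact probe on the coated disc's marked spot

## Task

Tip the loose lid of the wide canister up by its tab, lift it off and set it down flat, top side up, in the middle of the grey mat. Then take the square-bodied probe out of the dock and hold its sprung tip upright inside the ring marked on the disc in the canister, with a light push that sends the tip about half way in (about 1.5 N), letting nothing else touch the disc and never pressing hard. Leave everything else where it is and finish while still holding the probe there, steady.

Things in the scene. Friction and masses are not known exactly. Their poses are not given: they have to be found in the camera images.
- tub: wide round white canister, 106 mm across, 36 mm high, walls 3 mm, open at the top under its lid; heavy, fixed to the bench. Origin: centre of its underside on the bench, z up. Inside, a soft nest carries the disc.
- lid: loose white lid on the canister, 118 mm across, about 60 g: a plate 4 mm thick resting on the rim, with a skirt 3 mm thick hanging 8 mm down outside the rim (3 mm slack all round). Origin: centre of the plate's underside, 36 mm above the bench when seated, 8 mm above what the skirt stands on. z up; its tab is at its -x edge, which points roughly at the robot at the start.
- lid_tab (a point): centre of the lid's grip tab, an upright white rib at the lid's edge: 26 mm long (lid x, radial), 10 mm thick (lid y), standing 20 mm above the plate's top; pinch it from above across its 10 mm. The point is 48 mm from the lid's axis, 14 mm above the lid's origin; axes as the lid's. Raised by it, the lid tips about the far side of the canister's rim.
- disc: coated bright metal disc, 76 mm across, 8 mm thick, lying level in the canister, fixed; its top face is 19 mm above the bench, 17 mm below the rim. Origin: centre of its underside.
- spot (a point): the marked spot: centre of the one dark etched ring on the disc's top face (ring 16 mm outside, 12 mm inside diameter), 18 mm from the disc's centre, in any direction. The point lies on the disc's top face, z up. Hidden until the lid is off.
- mat: dark grey square mat, 170 x 170 mm, 3 mm thick, fixed to the bench, empty, to one side. Origin: centre of its underside.
- dock: black upright pen dock, 60 (x) x 150 (y) x 62 mm high on a thin foot 74 x 164 mm, fixed to the bench; two 18 mm holes 80 mm apart along y, each holding one tool that hangs by its collar on the top face. Origin: centre of its underside.
- probe: contact probe, about 110 g, tip down in one dock hole: grey body 22 x 22 mm square, with a dark little screen. Origin: centre of the steel sleeve's lower end, 28 mm above the bench in the dock; z up its axis, x and y square to the flats. Sleeve (14 mm thick) z 0 to 34 mm, collar (26 mm across, rests on the dock) 34 to 40, square body 40 to 126, cap to 130. Lift it 50 mm to clear the dock.
- probe_tip (a point): the very end of the probe's sprung brass tip, on the probe's axis, 14 mm below the probe's origin while the tip is free (rounded end, 4 mm across)
- plunger (a joint): how far the sprung tip is pushed into the probe, m: 0 = free, 0.008 = fully in. The spring needs 0.5 N to start moving and 0.25 N more for each mm (1.5 N half way in, at 0.004).
- vacuum_pen: slender round vacuum pick-up pen with a fat black rubber bulb on top (bulb 24 mm across, pen top about 74 mm above the dock), in the other hole of the dock; leave it there. Bystander; origin: the lower end of its sleeve, 28 mm above the bench
- tweezers: dark steel tweezers, 126 mm long, lying on the bench between the robot and the canister. Bystander; origin: centre of its underside
- small_tub: small closed round white tub without a tab, 64 mm across, 32 mm high. Bystander; origin: centre of its underside
- loupe: black eyepiece loupe, 42 mm across, 46 mm high. Bystander; origin: centre of its underside
- wash_bottle: clear bottle 60 mm across, 160 mm high, at the back. Bystander; origin: centre of its underside
- plate_rack: aluminium rack of upright test plates, 80 x 114 mm, 90 mm high, at the back. Bystander; origin: centre of its underside
- driver: small screwdriver, 150 mm long, lying at the back. Bystander; origin: centre of its underside
Not all that is in view belongs to the job. Leave any blue or red look-alike of the probe alone.

How it is judged (in metres and radians):
On the way, in this order (a step that is already met when the one before it is completed fails the run):
1. the lid is tipped up by more than about 9 degrees at its tab while it is still over the canister, low down (angle between lid's own z axis and vertical above 0.15 rad and horizontal distance between lid and tub below 0.05 m and height (world z) of lid below 0.085 m and height (world z) of lid_tab above 0.06 m and contact force between the fingers and lid above 0.2 N), for 0.1 s.
2. the lid is brought down on the mat in the fingers (not dropped onto it) (horizontal distance between lid and mat below 0.06 m and height (world z) of lid below 0.022 m and contact force between the fingers and lid above 0.2 N), for 0.1 s.
3. the probe is drawn out of the dock in the fingers, the lid lying on the mat (height (world z) of probe_tip above 0.062 m and contact force between the fingers and probe above 0.5 N and horizontal distance between lid and mat below 0.06 m and height (world z) of lid below 0.016 m and angle between lid's own z axis and vertical below 0.1 rad), for 0.1 s.
At the end, for the whole second after the job is handed in: Gripper holds the probe still, within 0.1 rad of upright, tip on the disc within 5 mm of the ring's centre, pushed 1 to 7 mm in (0.4 to 4 N), probe clear of the canister; lid released, at rest, flat (0.1 rad), top up on the mat, its centre within 60 mm of the mat's (horizontal distance between probe_tip and spot below 0.005 m and angle between each of probe, lid's own z axis and vertical below 0.1 rad and value of joint plunger between 0.001 and 0.007 m and contact force between probe and disc between 0.4 and 4 N and contact force between the fingers and probe above 0.5 N and linear speed of each of probe, lid below 0.02 m/s and contact force between probe and tub below 0.2 N and horizontal distance between lid and mat below 0.06 m and height (world z) of lid below 0.016 m and contact force between the fingers and lid below 0.1 N); the arm keeps its last pose, push and grip.
It fails at once if the probe is pressed hard on the disc (over 8 N) (contact force between probe and disc above 8 N).
It fails at once if the gripper, the arm or the lid touches the disc (contact force between any of the fingers, the arm, lid and disc above 0.3 N).
It fails at once if a bystander is moved by more than 25 mm (distance of any of vacuum_pen, tweezers, small_tub, loupe, wash_bottle, plate_rack, driver from where it was at the start of the episode above 0.025 m).
It also fails if it takes over 58 s, if anything falls off the work surface, if the arm or the gripper's body presses on something with over 40 N, if the wrist force passes 120 N, or if a joint passes its speed limit or range.

## Robot

A 6-joint arm with a two-finger parallel gripper is mounted at the origin on the work surface. World frame = base frame: x ahead of the robot, y to its left, z up, the work surface at z = 0. Lengths are in mm, angles in rad, forces in N, time in s.
With the tool pointing down it reaches from about 425 to 925 mm from the base axis. Payload 12.5 kg.
Tool frame: the origin (TCP) lies on the mounting face of the last link; the fingertips stand manip.tips_ahead ahead of it and the grasp point (between the pads) lies 155 mm ahead of it (manip.tips_ahead is the distance from the TCP to the fingertips, in mm); z points along the fingers, y is the line along which they close (so a half turn about z gives the same grasp; the last joint's range is limited). The gripper opens to 85 mm and grips with 20 to 120 N. Pads are 22 mm wide; open, the fingers measure 114 mm over their backs; the gripper's body (76 mm by 85 mm) begins 54 mm behind the grasp point. The pads swing forward as they close: fully open they stand 13 mm farther back than shut.
Start: joints at [1.183, 0.491, 1.559, -0, 1.092, -0.106], TCP at [173.779, 600.355, 404.727] pointing down, gripper open.
Joint ranges: [-3.1, 3.1], [-0.84, 2.19], [0.05, 2.79], [-1.13, 4.28], [0.06, 2.93], [-2.69, 2.69]. Speed limits (rad/s): [2.22, 2.22, 2.79, 3.14, 3.14, 3.14].

## Interface

Orientations are given as a rotation vector (axis times angle).
In Python, from rig import manip gives the robot as it stands.
- The arm moves only by the tool apply_moves, never from a script. Its argument "deltas" is a list that holds one entry, the list of rows, each a list of 7 numbers: the shift along the tool's x, y, z in m, then the turn, a rotation vector about the tool's x, y, z in rad, then the finger opening in m, from 0 to 0.0854. In form: [[[dx, dy, dz, ax, ay, az, hand], ...]]. A call has 1 to 8 rows; each row is the pose to reach, as a shift and turn from the pose commanded when the call began, along the tool's axes at that moment; what a row does not reach only later rows make up. A row lasts 1/12 s, in which the tool goes at most 41.7 mm and 7.16 degrees, less where a joint would pass 70% of its speed; a pose out of reach is approached as far as the arm can. A call with a gripper value outside its range is refused whole. The fingers move at their own pace and stop on an object; "newtons" is the grip in N (left out, the last holds). Time passes only in rows, so rows that repeat a pose let the fingers close. It gives the time, the measured TCP pose, the force, the opening and the grip force at its end, in the units of the state.
- manip.state(): the state, without advancing time (a new reading comes with each control period).
- manip.capture(name): name is "scene" or "side" or "wrist"; returns a dict with "img" (420x560x3 uint8, blue, green, red), "vertical_fov" (degrees; the focal length in pixels is half the picture's height over the tangent of half this angle, whatever the lens; pixels are square), "cx", "cy" (the principal point, pixels), "R" (3x3) and "t" (3): a world point X has camera coordinates R X + t. Camera axes: x right, y down, z forward; pixel columns grow to the right and rows downward; lengths in mm; the calibration is good to about 2 mm. A picture is of the moment at which its call begins. There is no depth.
- manip.sign_off(): hands the job in; it is judged then, once.
The state is a dict: "t": time; "joint_pos": joint angles; "qvel": joint speeds; "tau": joint torques, N m; "position": TCP position; "eef_rot": TCP orientation; "wrist_force": force on the tool from outside, world axes, zero at the start; "moment": the same for the moment, N m; "finger_gap": opening from 0.0 (shut) to 1.0 (fully open); "finger_force": force on a finger pad.
Only numpy, scipy, OpenCV 4.12 (cv2) and the standard library are available. Lean on these libraries where they do the work, as an engineer would, in place of code of your own. Each camera call takes 0.05 s, during which the arm holds its last target. There are 200 camera calls.

## Working session

There is one attempt and no reset: what is moved stays moved. The work goes in short steps, Python scripts to look and compute and a tool call to move; the robot and the scene stay as the last step left them, time stands still between calls to the robot, and variables do not carry over. Pictures are saved under pics/ and viewed, at most 10 in all, crops included, and the job is handed in when it is done.

Besides the shell and the picture viewer there is one more tool, called after "Emit:" by a JSON object that holds its "api" and its "payload", one argument or row to a line. apply_moves: Moves the arm, as the interface text tells. Its arguments: {"type":"object","properties":{"deltas":{"type":"array","items":{"type":"array","items":{"type":"array","items":{"type":"number"}}}},"newtons":{"type":"number"}},"required":["deltas"]}

```bash
ls; mkdir -p pics
cat > h.py <<'E'
import numpy as np, cv2
from scipy.spatial.transform import Rotation as Rn
from rig import manip
def cap(n):
    c=manip.capture(n); c['f']=c['img'].shape[0]/2/np.tan(np.radians(c['vertical_fov'])/2); c['R']=np.array(c['R']);c['t']=np.array(c['t']); return c
def ray(c,u,v):
    d=c['R'].T@np.array([(u-c['cx'])/c['f'],(v-c['cy'])/c['f'],1.]); return -c['R'].T@c['t'],d
def onz(c,u,v,z):
    o,d=ray(c,u,v); return o+d*(z-o[2])/d[2]
def proj(c,X):
    p=c['R']@np.array(X,float)+c['t']; return c['cx']+c['f']*p[0]/p[2], c['cy']+c['f']*p[1]/p[2]
def st():
    s=manip.state(); R=Rn.from_rotvec(s['eef_rot']).as_matrix(); return s,np.array(s['position']),R
E
python3 - <<'E'
from h import *
import pickle
cs={n:cap(n) for n in ['scene','side','wrist']}
pickle.dump(cs,open('c0.pkl','wb'))
for n,c in cs.items(): cv2.imwrite(f'pics/{n}0.png',c['img']); print(n,c['f'],c['cx'],c['cy'],(-c['R'].T@c['t']).round(), c['R'].round(2).tolist())
s,p,R=st(); print(s,R.round(3),manip.tips_ahead)
E
```

```text
pics
scene 432.1802785395571 277.83819929537606 216.72312730562075 [1146.  235.  953.] [[-0.32, 0.95, 0.0], [0.79, 0.27, -0.55], [-0.52, -0.17, -0.84]]
side 528.4597154061836 281.8627531462714 213.64876104350068 [  31. -534.  847.] [[0.71, -0.71, -0.02], [-0.51, -0.48, -0.72], [0.5, 0.51, -0.7]]
wrist 341.57101166997285 281.83696689774507 207.9982446751132 [ 99. 621. 374.] [[0.28, 0.96, -0.0], [0.91, -0.26, 0.31], [0.29, -0.09, -0.95]]
{'t': 0.15, 'joint_pos': array([ 1.18338192e+00,  4.91428000e-01,  1.55929916e+00, -5.05295675e-06,
        1.09168746e+00, -1.05586397e-01]), 'qvel': array([ 0.00153582, -0.00186072, -0.0014042 ,  0.00081488, -0.00075722,
        0.00245805]), 'tau': array([ 1.79395702e-03, -6.18706584e+01, -2.61689597e+01, -6.95626750e-05,
        3.19454412e-03, -1.17118475e-05]), 'position': array([173.7854607 , 600.33947575, 404.26117774]), 'eef_rot': array([-4.41199554e-01, -3.11025930e+00,  1.25374881e-03]), 'wrist_force': array([-0.68149381, -0.08678985,  0.35057246]), 'moment': array([-0.00306528, -0.00300302,  0.01106324]), 'finger_force': 0.0, 'finger_gap': 1.002379763859778} [[-0.961  0.278 -0.   ]
 [ 0.278  0.961 -0.001]
 [ 0.    -0.001 -1.   ]] 173.4
```

View pics/scene0.png

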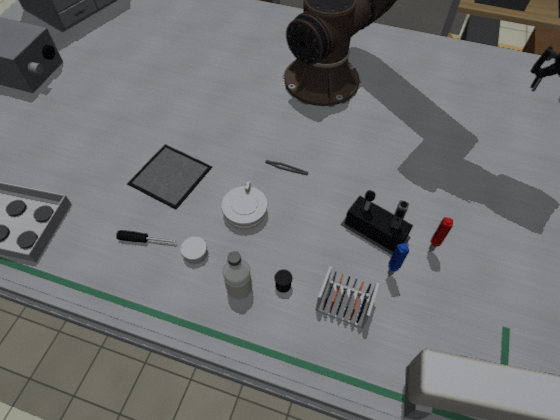

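View pics/side0.png

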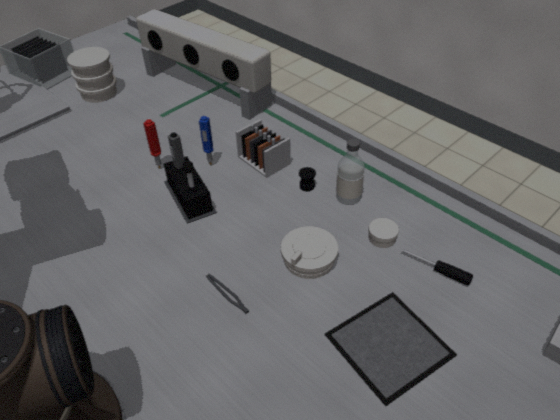

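Run:
```python
from h import *
import pickle
cs=pickle.load(open('c0.pkl','rb'))
a=cs['scene']['img'][170:260,340:440]; b=cs['scene']['img'][170:240,210:285]
c=cs['side']['img'][120:225,140:220]; d=cs['side']['img'][215:285,270:350]
def z(i,k,w,h):
    o=np.zeros((h,w,3),np.uint8); r=cv2.resize(i,None,fx=k,fy=k,interpolation=cv2.INTER_CUBIC); r=r[:h,:w]; o[:r.shape[0],:r.shape[1]]=r; return o
top=np.hstack([z(a,4,400,360),z(c,4,400,420)[:420]]) if 0 else None
L=np.vstack([z(a,4,400,360),z(b,3,400,240)]); Rr=np.vstack([z(c,3.5,400,370),z(d,3,400,230)])
cv2.imwrite('pics/crop.png',np.clip(np.hstack([L,Rr]).astype(float)*1.5,0,255).astype(np.uint8))
for n,pts in {'scene':dict(mat=(170,176,3),lid=(245,204,40),tab=(249,183,60)),'side':dict(mat=(391,346,3),lid=(310,247,40),tab=(294,252,60))}.items():
    for k,(u,v,zz) in pts.items(): print(n,k,onz(cs[n],u,v,zz).round())
```

```text
scene mat [ 528. -290.    3.]
scene lid [572. -46.  40.]
scene tab [520. -54.  60.]
side mat [ 524. -297.    3.]
side lid [575. -51.  40.]
side tab [529. -49.  60.]
```

View pics/crop.png

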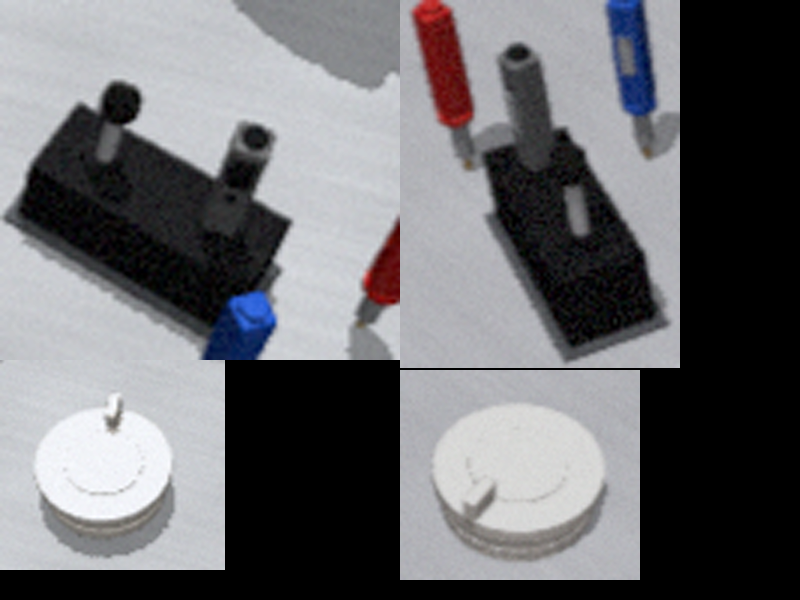

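```bash
cat >> h.py <<'E'
def tri(obs):
    A=np.zeros((3,3));b=np.zeros(3)
    for c,u,v in obs:
        o,d=ray(c,u,v);d=d/np.linalg.norm(d);M=np.eye(3)-np.outer(d,d);A+=M;b+=M@o
    return np.linalg.solve(A,b)
def go(P,yaw=None):
    """tool-frame shift (mm) and turn for a world TCP target; yaw = direction of tool x in world, tool down"""
    s,p,R=st(); d=R.T@(np.array(P)-p)
    out=d.round(1).tolist()
    if yaw is not None:
        x=np.array([np.cos(yaw),np.sin(yaw),0]);z=np.array([0,0,-1.]);T=np.c_[x,np.cross(z,x),z]
        out+=Rn.from_matrix(R.T@T).as_rotvec().round(4).tolist()
    return out
E
python3 - <<'E'
from h import *
import pickle
cs=pickle.load(open('c0.pkl','rb'));S,D=cs['scene'],cs['side']
print('probe',onz(S,404.5,203.5,158),onz(D,174.3,134.3,158),tri([(S,404.5,203.5),(D,174.3,134.3)]))
print('lid',onz(S,244.7,205,40),onz(D,309.7,251,40))
print('tab',onz(S,248.7,182.5,60),onz(D,298,255,60))
for n in [(450,250,404.3),(500,-50,404.3)]: print(go(n,np.pi))
E
```

```text
probe [530.41172319 328.17946755 158.        ] [534.08382922 323.6791314  158.        ] [533.19197409 326.18834806 158.6419954 ]
lid [575.58632265 -45.75878104  40.        ] [566.19406209 -57.57322163  40.        ]
tab [518.37639771 -55.32232141  60.        ] [529.24971273 -59.89474163  60.        ]
[-362.8, -259.7, 0.1, -0.0008, -0.0002, -0.2818]
[-494.2, -534.0, 0.4, -0.0008, -0.0002, -0.2818]
```

Emit:
{"api": "apply_moves", "payload": {
  "deltas": [
    [[-0.04,-0.028,0,0,0,0,0.085],[-0.08,-0.056,0,0,0,0,0.085],[-0.12,-0.084,0,0,0,0,0.085],[-0.16,-0.112,0,0,0,0,0.085],[-0.2,-0.14,0,0,0,0,0.085],[-0.24,-0.168,0,0,0,0,0.085],[-0.28,-0.196,0,0,0,0,0.085],[-0.32,-0.224,0,0,0,0,0.085]]
  ]
}}

```text
t: 0.82
position: [383.7, 339.0, 404.7]
eef_rot: [0.441, 3.11, 0.0]
wrist_force: [1.2, 1.2, -0.0]
finger_gap: 0.996
finger_force: 0.0
```

Emit:
{"api": "apply_moves", "payload": {
  "deltas": [
    [[-0.02,-0.036,0,0,0,-0.04,0.085],[-0.04,-0.072,0,0,0,-0.08,0.085],[-0.06,-0.108,0,0,0,-0.12,0.085],[-0.08,-0.144,0,0,0,-0.16,0.085],[-0.1,-0.18,0,0,0,-0.2,0.085],[-0.12,-0.216,0,0,0,-0.24,0.085],[-0.14,-0.25,0,0,0,-0.28,0.085],[-0.16,-0.285,0,0,0,-0.28,0.085]]
  ]
}}

```text
t: 1.48
position: [457.3, 20.6, 404.8]
eef_rot: [-0.001, 3.141, 0.0]
wrist_force: [0.4, 0.5, -0.2]
finger_gap: 0.993
finger_force: 0.0
```

Emit:
{"api": "apply_moves", "payload": {
  "deltas": [
    [[0,-0.01,0,0,0,0,0.085],[0,-0.02,0,0,0,0,0.085],[0,-0.02,0,0,0,0,0.085],[0,-0.02,0,0,0,0,0.085]]
  ]
}}

```text
t: 1.82
position: [457.1, 3.0, 404.6]
eef_rot: [-0.003, -3.141, -0.0]
wrist_force: [-0.1, -0.7, 0.3]
finger_gap: 0.992
finger_force: 0.0
```

Run:
```python
from h import *
import pickle
c=cap('wrist'); pickle.dump(c,open('c1.pkl','wb')); cv2.imwrite('pics/w1.png',c['img'])
s,p,R=st(); print(p,R.round(3).tolist(),-c['R'].T@c['t'])
```

```text
[457.07475279   3.44842749 404.65504107] [[-1.0, 0.001, -0.0], [0.001, 1.0, 0.0], [0.0, 0.0, -1.0]] [378.93439521   2.20272119 374.45259589]
```

View pics/w1.png

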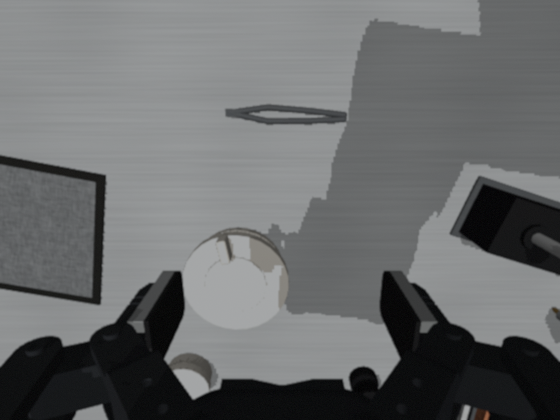

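Run:
```python
from h import *
import pickle
from scipy.optimize import minimize
c=pickle.load(open('c1.pkl','rb'))
print('lid from px',onz(c,235.7,281,40),'tabpx',onz(c,223,236,60),onz(c,231,260,60))
img=c['img']; k=5;u0,v0=170,215
z=cv2.resize(img[v0:v0+120,u0:u0+140],None,fx=k,fy=k,interpolation=cv2.INTER_CUBIC)
g=cv2.GaussianBlur(cv2.cvtColor(img,cv2.COLOR_BGR2GRAY).astype(np.float32),(0,0),1)
# circle z=40 fit: maximise inward-outward contrast
th=np.radians(np.arange(0,360,4))
def smp(pts): 
    m=np.array(pts,np.float32); return cv2.remap(g,m[:,0].reshape(-1,1),m[:,1].reshape(-1,1),cv2.INTER_LINEAR).ravel()
def cost(x):
    f=lambda r:smp([proj(c,(x[0]+r*np.cos(t),x[1]+r*np.sin(t),40)) for t in th])
    return -np.clip(f(57.5)-f(60.5),0,25).mean()
b=onz(c,235.7,281,40)[:2]
r=min((minimize(cost,b+np.array([i,j]),method='Nelder-Mead') for i in(-4,0,4) for j in(-4,0,4)),key=lambda q:q.fun)
print(r.x,r.fun)
for rr,zz,col in((59,40,(0,0,255)),):
    pts=np.array([[(a-u0+.5)*k,(b_-v0+.5)*k] for a,b_ in [proj(c,(r.x[0]+rr*np.cos(t),r.x[1]+rr*np.sin(t),zz)) for t in th]],int)
    cv2.polylines(z,[pts],True,col,1)
cv2.imwrite('pics/w1z.png',z)
```

```text
lid from px [570.79375188 -49.23679496  40.        ] tabpx [508.9147964  -56.58364315  60.        ] [535.24302665 -49.89303864  60.        ]
[574.85094529 -50.11566457] -17.59949493408203
```

View pics/w1z.png

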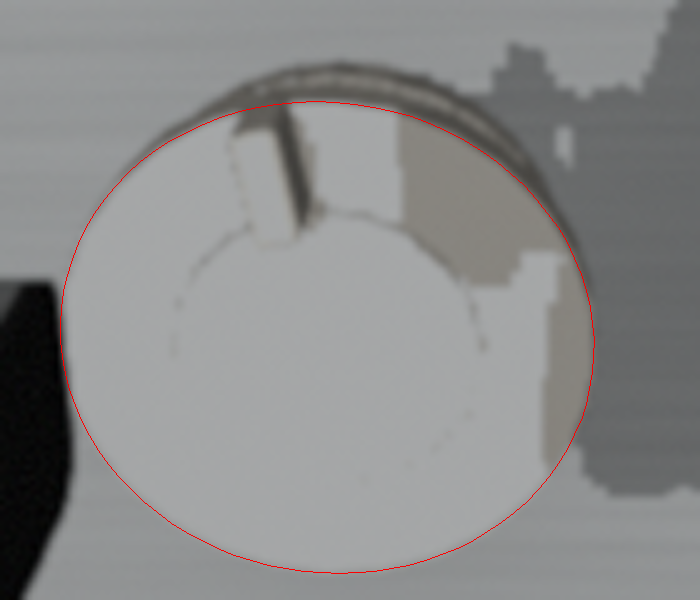

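Run:
```python
from h import *
import pickle
c=pickle.load(open('c1.pkl','rb'))
f=lambda x,y:onz(c,170+x/5-.5,215+y/5-.5,60)[:2].round(1)
for q in [(235,130),(281,123),(299,230),(260,244)]: print(f(*q))
ctr=f(268.5,182);print('ctr',ctr, np.linalg.norm(ctr-[574.9,-50.1]))
d=np.array([574.9,-50.1])-ctr; a=np.arctan2(d[1],d[0]);print('lid yaw',a)
print('tab model',574.9-48*np.cos(a),-50.1-48*np.sin(a))
```

```text
[513.7 -63.3]
[512.3 -54.1]
[535.8 -51.6]
[538.9 -59.8]
ctr [525.1 -57.3] 50.317790094557964
lid yaw 0.1435833936464687
tab model 527.3939391116359 -56.96834615253458
```

Run:
```python
from h import *
print(go((527,-57,260),np.pi+.14))
```

```text
[-70.0, -60.4, 144.6, 0.0003, -0.0002, -0.1411]
```

Emit:
{"api": "apply_moves", "payload": {
  "deltas": [
    [[-0.015,-0.012,0.03,0,0,-0.03,0.03],[-0.03,-0.025,0.06,0,0,-0.06,0.03],[-0.045,-0.04,0.09,0,0,-0.1,0.03],[-0.06,-0.05,0.12,0,0,-0.14,0.03],[-0.07,-0.06,0.145,0,0,-0.141,0.03],[-0.07,-0.0604,0.145,0,0,-0.141,0.03],[-0.07,-0.0604,0.145,0,0,-0.141,0.03],[-0.07,-0.0604,0.145,0,0,-0.141,0.03]]
  ]
}}

```text
t: 2.53
position: [527.0, -56.7, 260.7]
eef_rot: [-0.22, 3.134, 0.0]
wrist_force: [-0.9, 1.0, 0.9]
finger_gap: 0.353
finger_force: 0.0
```

Run:
```python
from h import *
s,p,R=st();print(manip.tips_ahead,s['finger_gap'],go((527,-57,217),np.pi+.14),p)
c=cap('wrist');cv2.imwrite('pics/w2.png',np.hstack([c['img'][150:]]))
print(proj(c,(527,-57,60)),proj(c,(p[0],p[1],p[2]-155)))
```

```text
173.4 0.3526471311752427 [0.0, -0.3, 43.7, 0.0, 0.0004, 0.0002] [526.99128153 -56.73936897 260.74341789]
(np.float64(283.3593101789086), np.float64(248.90236267834655)) (np.float64(284.3802248866822), np.float64(294.94658558175786))
```

View pics/w2.png

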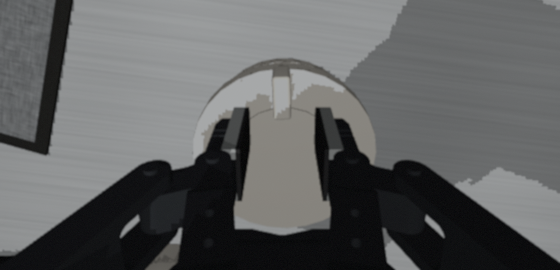

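Emit:
{"api": "apply_moves", "payload": {
  "deltas": [
    [[0,0,0.02,0,0,0,0.03],[0,0,0.04,0,0,0,0.03],[0,0,0.044,0,0,0,0.03],[0,0,0.0445,0,0,0,0.0],[0,0,0.0445,0,0,0,0.0],[0,0,0.0445,0,0,0,0.0],[0,0,0.0445,0,0,0,0.0],[0,0,0.0445,0,0,0,0.0]]
  ],
  "newtons": 50
}}

```text
t: 3.25
position: [527.4, -57.9, 216.4]
eef_rot: [-0.218, 3.132, -0.001]
wrist_force: [-0.9, 1.4, 7.7]
finger_gap: 0.101
finger_force: 52.8
```

Emit:
{"api": "apply_moves", "payload": {
  "deltas": [
    [[-0.0055,0,-0.003,0,0.03,0,0],[-0.011,0,-0.0057,0,0.06,0,0],[-0.0166,0,-0.0083,0,0.09,0,0],[-0.0223,0,-0.0108,0,0.12,0,0],[-0.0339,0,-0.0152,0,0.18,0,0],[-0.0417,0,-0.0177,0,0.22,0,0],[-0.0417,0,-0.0177,0,0.22,0,0],[-0.0417,0,-0.0177,0,0.22,0,0]]
  ]
}}

```text
t: 3.92
position: [568.6, -52.1, 233.2]
eef_rot: [0.204, -2.917, 0.023]
wrist_force: [1.4, 0.2, 1.1]
finger_gap: 0.1
finger_force: 51.8
```

Run:
```python
from h import *
s,p,R=st();print(p,R.round(3).tolist(),s['wrist_force'],s['finger_force'])
c=cap('side');a=c['img'][200:300,260:370];b=cap('scene')['img'][150:250,190:300]
cv2.imwrite('pics/t1.png',cv2.resize(np.hstack([a,b]),None,fx=3.6,fy=3.6))
```

```text
[568.61162819 -52.09921074 233.20384103] [[-0.967, -0.139, -0.214], [-0.136, 0.99, -0.03], [0.216, -0.0, -0.976]] [1.41403711 0.1942327  1.10305507] 51.828975677490234
```

View pics/t1.png

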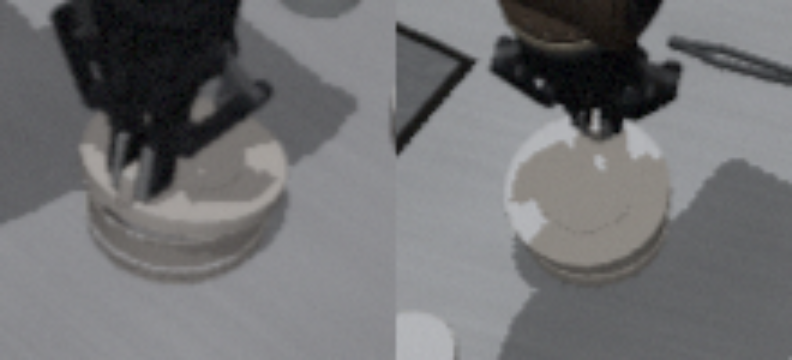

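Emit:
{"api": "apply_moves", "payload": {
  "deltas": [
    [[0.0022,0,-0.01,0,0,0,0],[0.0065,0,-0.029,0,0,0,0],[0.011,0,-0.049,0,0,0,0],[0.0155,0,-0.0685,0,-0.05,0,0],[0.0155,0,-0.0685,0,-0.11,0,0],[0.0155,0,-0.0685,0,-0.17,0,0],[0.0155,0,-0.0685,0,-0.22,0,0],[0.0155,0,-0.0685,0,-0.22,0,0]]
  ]
}}

```text
t: 4.68
position: [567.5, -52.3, 303.3]
eef_rot: [-0.218, 3.132, 0.001]
wrist_force: [-1.0, -0.2, 0.2]
finger_gap: 0.103
finger_force: 51.6
```

Run:
```python
from h import *
import pickle
s,p,R=st();print(p,R.round(3).tolist(),s['finger_force'],s['wrist_force'])
c=pickle.load(open('c1.pkl','rb'));
cs=pickle.load(open('c0.pkl','rb'))
S,D=cs['scene'],cs['side']
# mat corners (blob of dark pixels near mat)
for n,cam,(u,v) in (('scene',S,(170,176)),('side',D,(391,346))):
    g=cv2.cvtColor(cam['img'],cv2.COLOR_BGR2GRAY); m=(g<100).astype(np.uint8)
    m=cv2.morphologyEx(m,cv2.MORPH_CLOSE,np.ones((5,5)))
    k,l,stt,ce=cv2.connectedComponentsWithStats(m); i=l[v,u]; print(n,stt[i],ce[i])
    q=cv2.minAreaRect(np.argwhere(l==i)[:,::-1].astype(np.float32)); 
    h=cv2.convexHull(np.argwhere(l==i)[:,::-1].astype(np.int32)); a=cv2.approxPolyDP(h,8,True).reshape(-1,2)
    P=np.array([onz(cam,x,y,3)[:2] for x,y in a]);print(P.round().tolist(),P.mean(0))
# where the lid centre must be: lid ahead 48 of tab
lx=np.array([np.cos(.14),np.sin(.14)]);print('tcp->lid centre', lx*48)
```

```text
[567.50886627 -52.32500266 303.28117355] [[-0.99, -0.138, 0.002], [-0.138, 0.99, 0.001], [-0.002, 0.0, -1.0]] 51.60242557525635 [-0.99003083 -0.19102259  0.23271451]
scene [ 127  144   85   66 2963] [169.62166723 176.0961863 ]
[[458.0, -196.0], [624.0, -228.0], [591.0, -390.0], [424.0, -358.0]] [ 524.1445992  -292.72182469]
side [ 324  292  133  115 7962] [389.56719417 347.3564431 ]
[[588.0, -392.0], [425.0, -358.0], [460.0, -192.0], [625.0, -227.0]] [ 524.45669443 -292.45233626]
tcp->lid centre [47.53036782  6.6980695 ]
```

Emit:
{"api": "apply_moves", "payload": {
  "deltas": [
    [[0.009,-0.017,0,0,0,0,0],[0.026,-0.049,0,0,0,0,0],[0.044,-0.083,0,0,0,0,0],[0.062,-0.117,0,0,0,0,0],[0.08,-0.151,0,0,0,0,0],[0.098,-0.185,0,0,0,0,0],[0.115,-0.216,0,0,0,0,0],[0.1237,-0.232,0,0,0,0,0]]
  ]
}}

```text
t: 5.35
position: [476.2, -302.2, 302.9]
eef_rot: [0.215, -3.132, -0.001]
wrist_force: [-0.5, -0.3, -0.7]
finger_gap: 0.103
finger_force: 51.6
```

Emit:
{"api": "apply_moves", "payload": {
  "deltas": [
    [[0,0,0.03,0,0,0,0],[0,0,0.06,0,0,0,0],[0,0,0.085,0,0,0,0],[0,0,0.1,0,0,0,0],[0,0,0.106,0,0,0,0],[0,0,0.107,0,0,0,0],[0,0,0.107,0,0,0,0]]
  ]
}}

```text
t: 5.93
position: [478.0, -299.1, 196.3]
eef_rot: [0.219, -3.133, -0.001]
wrist_force: [0.9, -0.6, -0.4]
finger_gap: 0.1
finger_force: 51.6
```

Run:
```python
from h import *
s,p,R=st();print(p,R.round(3).tolist(),s['finger_force'],s['wrist_force'])
c=cap('side');a=c['img'][280:390,320:460];b=cap('scene')['img'][120:230,110:230]
cv2.imwrite('pics/t2.png',cv2.resize(np.hstack([a,b]),None,fx=3,fy=3))
```

```text
[ 478.04367472 -299.14174407  196.34528397] [[-0.99, -0.139, -0.001], [-0.139, 0.99, 0.0], [0.001, 0.001, -1.0]] 51.613590717315674 [ 0.9110801  -0.55233041 -0.43876838]
```

View pics/t2.png

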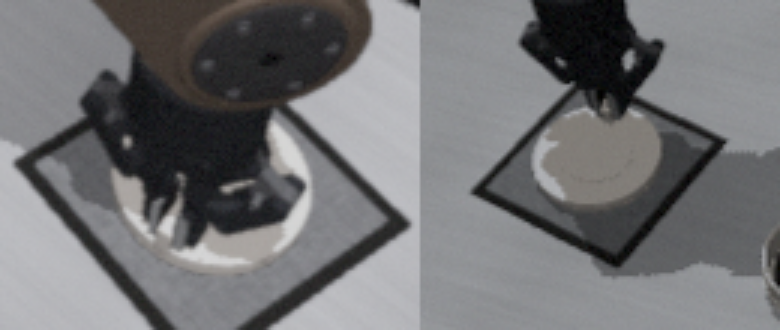

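Emit:
{"api": "apply_moves", "payload": {
  "deltas": [
    [[0,0,0.002,0,0,0,0],[0,0,0.0035,0,0,0,0],[0,0,0.0045,0,0,0,0],[0,0,0.005,0,0,0,0],[0,0,0.005,0,0,0,0],[0,0,0.005,0,0,0,0]]
  ]
}}

```text
t: 6.53
position: [478.1, -299.1, 191.5]
eef_rot: [-0.218, 3.134, -0.0]
wrist_force: [-1.9, 0.8, 4.9]
finger_gap: 0.1
finger_force: 52.3
```

Emit:
{"api": "apply_moves", "payload": {
  "deltas": [
    [[0,0,0,0,0,0,0.03],[0,0,0,0,0,0,0.03],[0,0,0,0,0,0,0.03],[0,0,-0.01,0,0,0,0.035],[0,0,-0.04,0,0,0,0.035],[0,0,-0.08,0,0,0,0.035],[0,0,-0.12,0,0,0,0.035],[0,0,-0.16,0,0,0,0.035]]
  ]
}}

```text
t: 7.2
position: [477.7, -298.8, 353.5]
eef_rot: [0.219, -3.134, -0.0]
wrist_force: [0.3, -1.1, 0.5]
finger_gap: 0.41
finger_force: 0.0
```

Run:
```python
from h import *
import pickle
s,p,R=st();print(p,s['finger_gap'])
c=cap('scene');pickle.dump(c,open('c2.pkl','wb'));d=cap('side')
# lid top circle fit is skipped; look at both, plus disc in the canister
a=c['img'][180:240,210:280];b=c['img'][130:230,110:230]; e=d['img'][215:285,270:350]
z=lambda i,w,h:cv2.resize(i,(w,h),interpolation=cv2.INTER_CUBIC)
o=np.zeros((600,800,3),np.uint8);o[:360,:420]=z(a,420,360);o[:280,420:]=z(e,320,280)[:, :380].repeat(1,0)[:280] if 0 else np.pad(z(e,320,280),((0,0),(0,60),(0,0)))
o[300:600,430:790]=z(b,360,300)
cv2.imwrite('pics/t3.png',o)
print(go((534,326,404),np.pi))
```

```text
[ 477.70063456 -298.83684286  353.49753501] 0.40981721408645394
[-142.3, 611.1, -49.7, -0.0069, 0.0076, 0.1394]
```

View pics/t3.png

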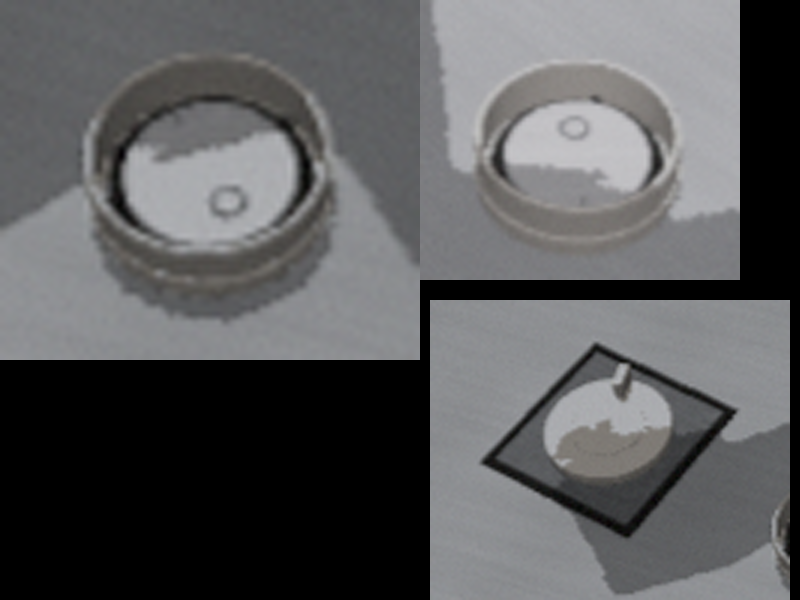

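Emit:
{"api": "apply_moves", "payload": {
  "deltas": [
    [[-0.015,0.034,-0.007,0,0,0.02,0.04],[-0.03,0.068,-0.014,0,0,0.04,0.04],[-0.045,0.102,-0.02,0,0,0.06,0.04],[-0.06,0.136,-0.027,0,0,0.08,0.04],[-0.075,0.17,-0.034,0,0,0.1,0.04],[-0.09,0.204,-0.04,0,0,0.12,0.04],[-0.106,0.236,-0.047,0,0,0.14,0.04],[-0.106,0.236,-0.047,0,0,0.14,0.04]]
  ]
}}

```text
t: 7.97
position: [551.1, -46.0, 399.5]
eef_rot: [-0.003, 3.14, 0.001]
wrist_force: [-0.0, -0.0, -0.4]
finger_gap: 0.467
finger_force: 0.0
```

Emit:
{"api": "apply_moves", "payload": {
  "deltas": [
    [[0,0,0,0,0,0,0.04],[0,0,0,0,0,0,0.04],[0,0,0,0,0,0,0.04]]
  ]
}}

```text
t: 8.22
position: [550.0, -51.6, 397.9]
eef_rot: [-0.003, -3.141, -0.0]
wrist_force: [-0.5, 0.3, -0.2]
finger_gap: 0.464
finger_force: 0.0
```

Run:
```python
from h import *
import pickle
s,p,R=st();print(p,R.round(3).tolist())
w=cap('wrist');pickle.dump(w,open('c3.pkl','wb'))
S=pickle.load(open('c2.pkl','rb'))
print('spot scene',onz(S,247.5,213.2,19)); D=cap('side'); print('side',onz(D,307.8,246,19))
print('wrist px',proj(w,onz(S,247.5,213.2,19)))
print(go((490,310,404),np.pi))
```

```text
[549.96010328 -51.5553762  397.88312085] [[-1.0, 0.002, -0.001], [0.002, 1.0, 0.0], [0.001, 0.0, -1.0]]
spot scene [584.2484343 -36.0467535  19.       ]
side [587.69345416 -32.75570656  19.        ]
wrist px (np.float64(297.408791804465), np.float64(208.58347183019796))
[60.8, 361.6, -6.0, 0.0001, -0.0005, -0.0023]
```

Emit:
{"api": "apply_moves", "payload": {
  "deltas": [
    [[0,0.04,-0.002,0,0,0,0.04],[0,0.08,-0.004,0,0,0,0.04],[0,0.12,-0.006,0,0,0,0.04],[0,0.16,-0.006,0,0,0,0.04],[0,0.2,-0.006,0,0,0,0.04],[0,0.24,-0.006,0,0,0,0.04],[0,0.28,-0.006,0,0,0,0.04],[0,0.32,-0.006,0,0,0,0.04]]
  ]
}}

```text
t: 8.98
position: [550.5, 270.3, 404.1]
eef_rot: [-0.003, -3.141, 0.0]
wrist_force: [0.1, -1.0, 0.1]
finger_gap: 0.468
finger_force: 0.0
```

Emit:
{"api": "apply_moves", "payload": {
  "deltas": [
    [[0,0.04,0,0,0,0,0.04],[0,0.058,0,0,0,0,0.04],[0,0.06,0,0,0,0,0.04],[0,0.06,0,0,0,0,0.04],[0,0.06,0,0,0,0,0.04],[0,0.06,0,0,0,0,0.04]]
  ]
}}

```text
t: 9.48
position: [551.0, 327.7, 404.2]
eef_rot: [-0.004, -3.141, 0.0]
wrist_force: [-0.2, -0.4, 0.4]
finger_gap: 0.465
finger_force: 0.0
```

Run:
```python
from h import *
import pickle
s,p,R=st();print(p,R.round(3).tolist())
w=cap('wrist');pickle.dump(w,open('c4.pkl','wb'));v=pickle.load(open('c3.pkl','rb'))
print(proj(w,(533,326,158)))
z=lambda i,k:cv2.resize(i,None,fx=k,fy=k,interpolation=cv2.INTER_CUBIC)
o=np.zeros((600,800,3),np.uint8)
a=w['img'][100:300,180:380]; o[:600,:]=0
o[:520,:520]=z(a,2.6); b=v['img'][170:250,262:332]; o[:320,520:]=z(b,4)[:320,:280]
cv2.imwrite('pics/d.png',np.clip(o*1.3,0,255).astype(np.uint8))
```

```text
[550.98069899 327.68718308 404.17127421] [[-1.0, 0.003, -0.0], [0.003, 1.0, -0.0], [0.0, -0.0, -1.0]]
(np.float64(280.9411661921447), np.float64(194.69861463297966))
```

View pics/d.png

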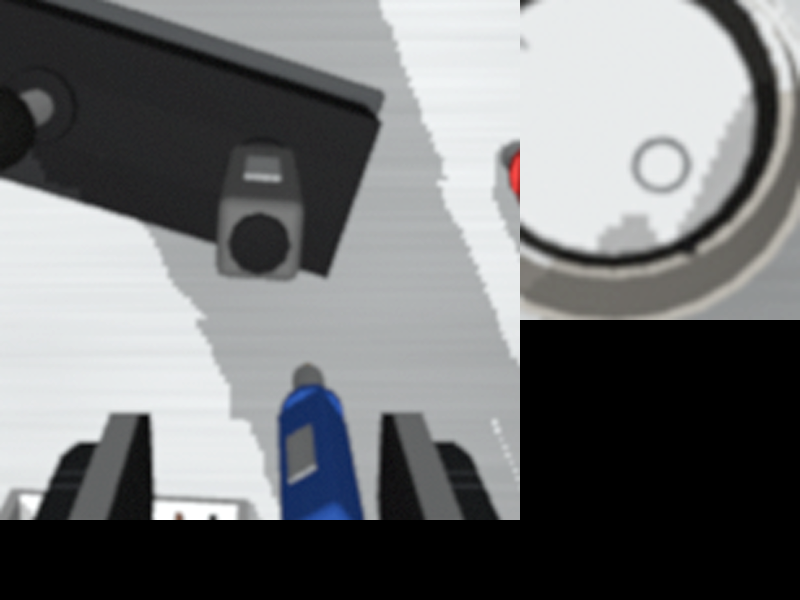

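Run:
```python
from h import *
import pickle
w=pickle.load(open('c4.pkl','rb'));v=pickle.load(open('c3.pkl','rb'))
f=lambda x,y,z:onz(w,180+(x+.5)/2.6-.5,100+(y+.5)/2.6-.5,z)[:2].round(1)
print('cap',f(259,244,158));q=[f(218,275,154),f(298,278,154),f(304,203,154),f(222,198,154)];print('sq',q,np.mean(q,0))
print('blue tip z=0',f(308,368,0),'blue body',f(310,395,20),f(320,515,100))
r=onz(v,262+(661.5-520)/4-.5,170+165.5/4-.5,19);print('spot',r)
# refine ring by threshold
g=cv2.cvtColor(v['img'],cv2.COLOR_BGR2GRAY)[196:226,283:312].astype(int);
H=255-g; m=(g<170); m[:]=m
k,l,s_,c_=cv2.connectedComponentsWithStats(m.astype(np.uint8)); 
for i in range(1,k):
    if s_[i][4]>15: print(s_[i],c_[i],onz(v,283+s_[i][0]+(s_[i][2]-1)/2,196+s_[i][1]+(s_[i][3]-1)/2,19))
print(go((533,327,404.2),np.pi-.04))
```

```text
cap [532.2 324.9]
sq [array([541.6, 314.2]), array([542.5, 335. ]), array([522.6, 336.3]), array([521.2, 315.6])] [531.975 325.275]
blue tip z=0 [634.4 345.6] blue body [638.5 345.6] [647.6 345.5]
spot [586.83601433 -36.58883524  19.        ]
[  6   7  17  16 134] [13.69402985 14.74626866] [586.41186317 -36.45950822  19.        ]
[ 19   9  10  21 102] [25.26470588 22.45098039] [591.53909269 -26.14620112  19.        ]
[ 4 27  8  3 22] [ 7.5        28.09090909] [601.86912871 -43.35050399  19.        ]
[18.0, -0.8, 0.1, -0.0001, -0.0, 0.0374]
```

Emit:
{"api": "apply_moves", "payload": {
  "deltas": [
    [[0.01,-0.001,0,0,0,0.03,0.04],[0.0188,-0.0026,0.02,0,0,0.057,0.04],[0.0188,-0.0026,0.02,0,0,0.057,0.04],[0.0188,-0.0026,0.05,0,0,0.057,0.04],[0.0188,-0.0026,0.08,0,0,0.057,0.04],[0.0188,-0.0026,0.11,0,0,0.057,0.04],[0.0188,-0.0026,0.127,0,0,0.057,0.04],[0.0188,-0.0026,0.129,0,0,0.057,0.04]]
  ]
}}

```text
t: 10.2
position: [532.0, 325.8, 272.3]
eef_rot: [-0.091, -3.136, 0.004]
wrist_force: [0.0, 0.2, -0.3]
finger_gap: 0.469
finger_force: 0.0
```

Emit:
{"api": "apply_moves", "payload": {
  "deltas": [
    [[0,0,0,0,0,0,0.04],[0,0,0,0,0,0,0.0],[0,0,0,0,0,0,0.0],[0,0,0,0,0,0,0.0],[0,0,0,0,0,0,0.0],[0,0,0,0,0,0,0.0]]
  ],
  "newtons": 40
}}

```text
t: 10.7
position: [532.1, 326.7, 276.8]
eef_rot: [0.09, 3.137, 0.002]
wrist_force: [0.9, -2.2, 6.6]
finger_gap: 0.25
finger_force: 44.5
```

Emit:
{"api": "apply_moves", "payload": {
  "deltas": [
    [[0,0,-0.005,0,0,0,0],[0,0,-0.02,0,0,0,0],[0,0,-0.04,0,0,0,0],[0,0,-0.06,0,0,0,0],[0,0,-0.08,0,0,0,0],[0,0,-0.1,0,0,0,0],[0,0,-0.1,0,0,0,0],[0,0,-0.1,0,0,0,0]]
  ]
}}

```text
t: 11.37
position: [531.5, 326.7, 376.1]
eef_rot: [0.091, 3.139, 0.002]
wrist_force: [0.8, 0.5, -1.6]
finger_gap: 0.25
finger_force: 43.6
```

Run:
```python
from h import *
s,p,R=st();print(p,R.round(3).tolist(),s['finger_force'],s['finger_gap'],s['wrist_force'])
print(go((586.5,-36.5,p[2]),np.pi-.06))
print(go((586.5,-36.5,p[2])))
```

```text
[531.47252144 326.69041743 376.09431983] [[-0.998, 0.058, 0.002], [0.058, 0.998, 0.001], [-0.002, 0.001, -1.0]] 43.607847690582275 0.25033365903778254 [ 0.7685098   0.5189067  -1.64533861]
[-75.9, -359.4, -0.3, 0.0011, 0.0016, 0.0023]
[-75.9, -359.4, -0.3]
```

Emit:
{"api": "apply_moves", "payload": {
  "deltas": [
    [[-0.004,-0.02,0,0,0,0,0],[-0.011,-0.055,0,0,0,0,0],[-0.0195,-0.093,0,0,0,0,0],[-0.0275,-0.131,0,0,0,0,0],[-0.036,-0.17,0,0,0,0,0],[-0.044,-0.21,0,0,0,0,0],[-0.053,-0.25,0,0,0,0,0],[-0.061,-0.29,0,0,0,0,0]]
  ]
}}

```text
t: 12.03
position: [575.7, 31.8, 373.8]
eef_rot: [-0.09, -3.138, -0.0]
wrist_force: [0.7, 0.1, -0.8]
finger_gap: 0.255
finger_force: 43.6
```

Emit:
{"api": "apply_moves", "payload": {
  "deltas": [
    [[-0.007,-0.03,0,0,0,0,0],[-0.0125,-0.055,0,0,0,0,0],[-0.015,-0.0694,0,0,0,0,0],[-0.015,-0.0694,0.02,0,0,0,0],[-0.015,-0.0694,0.04,0,0,0,0],[-0.015,-0.0694,0.06,0,0,0,0],[-0.015,-0.0694,0.06,0,0,0,0],[-0.015,-0.0694,0.06,0,0,0,0]]
  ]
}}

```text
t: 12.7
position: [586.8, -36.0, 314.1]
eef_rot: [-0.09, -3.137, -0.001]
wrist_force: [-0.4, 0.3, -1.7]
finger_gap: 0.253
finger_force: 43.5
```

Run:
```python
from h import *
import pickle
s,p,R=st();print(p,R.round(4).tolist(),s['wrist_force'])
cs={n:cap(n) for n in ['wrist','scene','side']};pickle.dump(cs,open('c5.pkl','wb'))
tip=p+R[:,2]*262.8; print('tip',tip)
for n,c in cs.items():
    u,v=map(int,proj(c,tip)); print(n,u,v,proj(c,(586.5,-36.5,19)), proj(c,(p[0],p[1],p[2]-262.8+14)))
    h=cv2.cvtColor(c['img'],cv2.COLOR_BGR2HSV)
    W=h[max(0,v-25):v+25,max(0,u-25):u+25]; m=(W[...,0]>12)&(W[...,0]<35)&(W[...,1]>70)
    ys,xs=np.nonzero(m); 
    if len(xs): print('brass',len(xs),xs.min()+u-25,xs.max()+u-25,ys.min()+v-25,ys.max()+v-25, xs.mean()+u-25)
```

```text
[586.76645825 -35.98784574 314.10181809] [[-0.9984, 0.0573, -0.0029], [0.0573, 0.9984, 0.0007], [0.0029, 0.0005, -1.0]] [-0.36494685  0.27075132 -1.65225175]
tip [586.00476467 -35.81004478  51.30298208]
wrist 283 212 (np.float64(282.38822963873724), np.float64(200.47613183993386)) (np.float64(283.26589544187334), np.float64(220.02009522413155))
scene 246 206 (np.float64(247.02664506165573), np.float64(213.83927159850424)) (np.float64(246.1161865572795), np.float64(203.76640220362816))
brass 2 247 248 197 205 247.5
side 308 236 (np.float64(308.72128013652866), np.float64(247.220403147892)) (np.float64(308.9599556136997), np.float64(231.8064840810631))
brass 5 306 310 221 235 308.4
```

Run:
```python
from h import *
import pickle
cs=pickle.load(open('c5.pkl','rb'));w=cs['wrist']['img']
print('gray');g=cv2.cvtColor(w,cv2.COLOR_BGR2GRAY)
for v in range(190,236,2): print(v,' '.join('%3d'%x for x in g[v,262:306:2]))
print('R-B side')
for n,u0,v0 in(('side',300,226),('scene',238,196)):
    i=cs[n]['img'].astype(int);gg=i.sum(2)//3;print(n)
    for v in range(v0,v0+24): print(v,' '.join('%3d/%2d'%(gg[v,u],i[v,u,2]-i[v,u,0]) for u in range(u0,u0+17)))
```

```text
gray
190 186 186 186 187 186 186 186 187 186 185 184 184 186 187 186 186 186 186 186 185 185 186
192 186 186 186 186 186 186 186 183 161 135 125 131 154 179 187 186 186 186 186 186 186 186
194 186 186 186 186 186 187 181 139 110 141 157 148 118 123 176 186 186 186 186 186 186 186
196 186 186 186 186 186 186 147 120 174 185 187 186 179 137 126 179 186 186 186 187 186 186
198 186 186 186 186 186 177 111 166 187 187 187 186 187 178 112 167 187 186 186 186 186 186
200 186 186 186 186 187 166 112 181 186 186 186 186 186 185 128 151 185 187 186 186 186 186
202 186 186 186 186 186 166 113 182 186 186 186 186 186 185 131 151 185 186 186 186 186 186
204 187 186 186 186 186 181 114 166 186 186 186 186 187 178 109 166 186 186 186 186 186 186
206 186 186 186 186 186 186 149 122 174 186 187 186 180 139 129 182 187 187 186 186 186 187
208 186 186 186 186 186 186 184 145 115 144 157 150 118 106 156 169 168 180 187 186 186 186
210 186 186 186 186 186 186 187 175 135  88  86  89 128 141 144 143 143 160 171 186 187 168
212 186 186 186 186 187 186 171 114  88  82  81  81  94 126 143 144 144 144 149 172
[... 6244 characters left out ...]
4 178/-4 176/-5 133/-4 160/-5 179/-5 179/-4 155/-6 108/-5 157/-5 180/-5 178/-5 181/-6
215 180/-5 182/-5 181/-5 180/-5 180/-6 179/-6 178/-6 140/-5 113/-4 121/-4 134/-5 131/-5 154/-4 174/-5 178/-6 180/-4 180/-5
216 181/-4 179/-3 180/-6 180/-6 178/-5 179/-5 182/-5 172/-5 165/-4 123/-3 150/-3 170/-3 176/-5 180/-5 180/-4 177/-6 180/-4
217 180/-7 182/-5 182/-4 180/-4 180/-5 181/-7 178/-5 181/-5 153/-3 120/-2 128/-2 136/-3 165/-4 178/-4 180/-5 181/-6 156/-6
218 178/-4 181/-6 179/-5 178/-5 179/-5 180/-5 179/-5 180/-4 144/-4 117/-1 119/-2 118/ 0 131/-2 134/-5 140/-4 119/-2 102/-1
219 153/-4 174/-5 179/-5 179/-4 179/-4 177/-6 179/-5 152/-2 123/-2 120/-1 116/-4 117/ 0 110/ 0  94/-2  97/ 1 118/ 6 110/ 8
```

Run:
```python
from h import *
import pickle
cs=pickle.load(open('c5.pkl','rb'));S,D=cs['scene'],cs['side']
print('tip',tri([(S,246.5,205.5),(D,309,235.8)]),onz(S,246.5,205.5,51.3),onz(D,309,235.8,51.3))
print('ring',onz(S,247.6,213.3,19),onz(D,308.4,246.6,19),tri([(S,247.6,213.3),(D,308.4,246.6)]))
s,p,R=st();print(p,R[:,2])
```

```text
tip [585.42452013 -36.73289352  55.15976035] [582.62218442 -37.42164809  51.3       ] [588.43064961 -34.8482616   51.3       ]
ring [584.45598239 -35.69055912  19.        ] [587.31986397 -34.82183258  19.        ] [585.85457434 -35.52214342  20.83599486]
[587.07725307 -36.15071431 316.12808358] [ 1.38132472e-03 -1.27342425e-04 -9.99999038e-01]
```

Emit:
{"api": "apply_moves", "payload": {
  "deltas": [
    [[0,0,0.004,0,0,0,0],[0,0,0.012,0,0,0,0],[0,0,0.02,0,0,0,0],[0,0,0.026,0,0,0,0],[0,0,0.029,0,0,0,0],[0,0,0.03,0,0,0,0],[0,0,0.03,0,0,0,0],[0,0,0.03,0,0,0,0]]
  ]
}}

```text
t: 13.52
position: [587.0, -36.5, 285.2]
eef_rot: [0.091, 3.14, 0.0]
wrist_force: [1.0, -0.3, -0.5]
finger_gap: 0.249
finger_force: 43.5
```

Emit:
{"api": "apply_moves", "payload": {
  "deltas": [
    [[0,0,0,0,0,0,0],[0,0,0,0,0,0,0],[0,0,0,0,0,0,0],[0,0,0,0,0,0,0]]
  ]
}}

```text
t: 13.85
position: [586.9, -36.5, 285.3]
eef_rot: [0.091, 3.14, 0.0]
wrist_force: [0.0, 0.5, -1.4]
finger_gap: 0.252
finger_force: 43.5
```

Run:
```python
from h import *
for i in range(6):
    s,p,R=st();print(s['t'],p.round(2),s['wrist_force'].round(2),R[:,2].round(4)); cap('side')
```

```text
13.85 [586.89 -36.48 285.27] [ 0.04  0.55 -1.35] [ 3.e-04  0.e+00 -1.e+00]
13.9 [586.86 -36.49 285.25] [-0.48 -0.05 -1.28] [ 2.e-04  0.e+00 -1.e+00]
13.95 [586.86 -36.46 285.2 ] [ 0.92 -0.07 -1.54] [ 1.e-04  1.e-04 -1.e+00]
14.0 [586.88 -36.49 285.21] [ 0.47 -0.09 -1.62] [ 2.e-04  1.e-04 -1.e+00]
14.05 [586.87 -36.47 285.15] [-0.01 -0.4  -0.08] [ 1.e-04  1.e-04 -1.e+00]
14.1 [586.86 -36.46 285.13] [ 0.48 -0.59 -1.  ] [ 0.e+00  1.e-04 -1.e+00]
```

Emit:
{"api": "apply_moves", "payload": {
  "deltas": [
    [[0,0,0.001,0,0,0,0],[0,0,0.002,0,0,0,0],[0,0,0.003,0,0,0,0],[0,0,0.004,0,0,0,0],[0,0,0.005,0,0,0,0],[0,0,0.006,0,0,0,0],[0,0,0.007,0,0,0,0],[0,0,0.0075,0,0,0,0]]
  ]
}}

```text
t: 14.82
position: [586.9, -36.5, 277.5]
eef_rot: [0.091, 3.14, 0.0]
wrist_force: [0.3, -0.2, 0.3]
finger_gap: 0.251
finger_force: 43.6
```

Emit:
{"api": "apply_moves", "payload": {
  "deltas": [
    [[0,0,0,0,0,0,0],[0,0,0,0,0,0,0],[0,0,0,0,0,0,0],[0,0,0,0,0,0,0]]
  ]
}}

```text
t: 15.15
position: [586.9, -36.5, 277.7]
eef_rot: [0.091, 3.14, 0.0]
wrist_force: [-0.3, 0.3, -0.6]
finger_gap: 0.251
finger_force: 43.6
```

Run:
```python
from h import *
import pickle
F=[]
for i in range(14):
    s,p,R=st();F.append(s['wrist_force']); c=cap('side' if i%2 else 'scene')
    if i==12:S=c
    if i==13:D=c
print(p.round(2),np.mean(F,0),np.std(F,0)/3.7,R[:,2].round(4),s['finger_force'])
for n,c in(('scene',S),('side',D)):
    u,v=proj(c,(586.3,-36.5,19));u=int(u);v=int(v);print(n,u,v,'sleeve end px if 4mm in',proj(c,(586.3,-36.5,29)))
    i=c['img'].astype(int)
    for y in range(v-14,v+6): print(y,' '.join('%3d/%2d'%(i[y,x].sum()//3,i[y,x,2]-i[y,x,0]) for x in range(u-8,u+9)))
```

```text
[586.87 -36.48 277.62] [-0.15193378  0.17876878 -0.03186408] [0.15010638 0.09548578 0.12710367] [ 1.e-04  1.e-04 -1.e+00] 43.57124984264374
scene 247 213 sleeve end px if 4mm in (np.float64(246.8309615807432), np.float64(211.63331532615052))
199 149/-4 102/-4  53/ 0  33/-3  34/ 2  38/ 0  37/-1  38/ 2  38/ 0  35/-1  35/-1  40/-1  90/-2 150/-4 142/-3  87/ 0  54/ 2
200 160/-6 120/-4  64/-3  39/ 2  38/-1  40/ 2  35/-2  37/-3  39/ 0  32/ 3  34/-2  29/-2 114/-4 165/-4 175/-5 167/-3 120/-4
201 178/-6 134/-4  69/-1  36/-1  34/-2  37/ 3  38/-1  43/-1  39/-3  33/ 1  28/-2  34/-2 144/-3 178/-6 181/-3 180/-5 171/-2
202 180/-6 137/-5  69/-2  39/ 1  39/ 1  35/-3  40/-4  36/ 0  38/-1  35/ 1  32/ 0  25/ 0 100/-4 162/-4 178/-6 178/-5 180/-6
203 181/-2 151/-4  88/-2  38/-1  37/ 1  37/ 2  37/ 0  37/-1  39/-2  28/ 0  37/-1  25/-1  75/-3 159/-5 181/-5 180/-5 180/-5
204 181/-5 175/-6 129/-2  60/-2  40/-3  40/ 3  34/ 3  38/ 1  34/-1  36/ 2  27/ 1  16/ 0 106/ 0 165/-4 180/-6 181/-7 181/-5
205 180/-5 180/-5 134/-3  56/ 0  19/-2  22/-3  31/ 0  42/ 0  41/ 0  31/-2  18/ 0  35/ 0 144/-4 178/-5 182/-6 180/-5 181/
[... 3462 characters left out ...]
4 115/-5 110/-1 104/ 1  95/10  87/17  94/ 4  91/ 0 130/-2 153/-2 156/-3 156/-2 155/-3
248 155/-1 155/-2 154/-2 154/-2 149/-2 128/-3 117/-1 125/-3 132/ 0 119/ 0  98/-3 105/-1 140/-3 154/-2 157/-1 156/-2 155/-2
249 156/-2 156/-2 156/-2 157/-1 153/-2 151/-2 138/-3 122/-2 120/-4 118/-4 119/-5 136/-4 150/-1 156/-2 157/ 0 158/-1 156/-2
250 155/-2 156/-2 156/-3 158/-2 155/-1 155/-1 152/-2 149/-4 144/-2 149/-3 149/-1 152/-2 155/-2 157/-2 157/-1 155/-3 157/-3
251 157/-1 157/-2 158/-2 156/-2 156/-2 157/-2 157/-2 157/-2 157/-2 155/-3 157/-2 155/-2 156/-2 158/-2 158/-2 157/ 0 156/-2
252 157/-3 157/-2 156/-2 158/-3 159/-3 158/-1 156/-1 154/-3 157/-2 157/-3 157/-2 158/-2 158/-2 156/-2 157/-2 158/-3 158/-3
```

```bash
python3 -c "
from rig import manip
print(manip.sign_off())"
```

```text
the job is handed in; nothing more can be done
None
```

I handed the job in with the lid flat, top up, near the middle of the mat, and the gripper holding the probe upright with its tip inside the ring. From the camera and force readings, I estimate the tip is within about 2 mm of the ring's centre and pressed in about 2.5 to 5 mm at roughly 1 to 1.5 N. The sign-off returned no verdict.

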